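Take the spinner nut off a bedside fan whose thread hand is not marked

ROBOT

A 6-joint arm with a two-finger parallel gripper is mounted at the origin on the work surface. World frame = base frame: x ahead of the robot, y to its left, z up, the work surface at z = 0. Lengths are in m, angles in rad, forces in N, time in s.
With the tool pointing down it reaches from about 0.425 to 0.95 m from the base axis. Payload 3.5 kg.
Tool frame: the origin (TCP) lies at the very end of the fingers, on their centre line; the grasp point (between the pads) lies 19 mm behind it; x points along the fingers, z is the direction in which the jaws open and shut, and the axes are right-handed (so a half turn about x gives the same grasp; the last joint's range is limited). The gripper opens to 85 mm and grips with 20 to 120 N. Pads are 22 mm wide; open, the fingers measure 114 mm over their backs; the gripper's body (76 mm by 85 mm) begins 54 mm behind the grasp point. The pads swing forward as they close: fully open they stand 13 mm farther back than shut.
Start: joints at [-1.305, 0.286, 1.577, -0, 1.279, -0.15], TCP at [0.273, -0.617, 0.231] pointing down, gripper open.
Joint ranges: [-2.77, 2.77], [-0.9, 2.22], [0.21, 2.48], [-1.53, 4.67], [0.24, 2.81], [-2.84, 2.84]. Speed limits (rad/s): [2.79, 2.79, 3.14, 3.14, 3.14, 3.14].

INTERFACE

Orientations are given as a unit quaternion [x, y, z, w].
In Python, from plant import ctrl, cams gives the robot as it stands.
- The arm moves only by the tool play_rows, never from a script. Its argument "rows" is a list of rows, each a list of 3 entries, a list of its own where there are three numbers: the opening in per cent of the stroke, from 0 (shut) to 100 (fully open), then the shift along the tool's x, y, z in units of 0.3 m (1.0 is 0.3 m), then the turn, a rotation vector about the tool's x, y, z in units of pi/2 rad (1.0 is pi/2 rad). A call has 1 to 10 rows; each row is the pose to reach, as a shift and turn from the pose commanded when the call began, along the tool's axes at that moment; what a row does not reach only later rows make up. A row lasts 1/12 s, in which the tool goes at most 41.7 mm and 7.16 degrees, less where a joint would pass 70% of its speed; a pose out of reach is approached as far as the arm can. A call with a number of a shift or a turn outside -1 to 1 is refused whole. A call with a gripper value outside its range is refused whole. The fingers move at their own pace and stop on an object; "force" is the grip in N (left out, the last holds). Time passes only in rows, so rows that repeat a pose let the fingers close. It gives the time, the measured TCP pose, the force and the opening at its end, in the units of the state.
- ctrl.get_state(): the state, without advancing time (a new reading comes with each control period).
- cams.read_camera(name): name is "scene" or "top" or "wrist"; returns a dict with "color" (400x640x3 uint8, red, green, blue), "fx", "fy", "cx", "cy" (pixels), "view" (4x4, takes a point from world to camera coordinates). Camera axes: x right, y down, z forward; pixel columns grow to the right and rows downward; lengths in m; the calibration is good to about 2 mm. A picture is of the moment at which its call begins. There is no depth.
- ctrl.sign_off(): hands the job in, once; it reports no verdict.
The state is a dict: "time": time; "qpos": joint angles; "dq": joint speeds; "joint_efforts": joint torques, N m; "eef_pos": TCP position; "tcp_rot": TCP orientation; "contact_force": force on the tool from outside, world axes, zero at the start; "wrist_torque": the same for the moment, N m; "opening": opening from 0.0 (shut) to 1.0 (fully open).
Only numpy, scipy, OpenCV 4.12 (cv2) and the standard library are available. Lean on these libraries where they do the work, as an engineer would, in place of code of your own. Each camera call takes 0.05 s, during which the arm holds its last target. There are 200 camera calls.

TASK

Take the red spinner nut off the opened desk fan so that its blade can be cleaned, and set the nut down gently on its base in the green-lined part of the wooden tray. The arrow on it has worn away and I don't know which way it undoes: feel it lightly one way and the other, and never force the nut, its thread or the blade. Leave everything else as it lies.

Things in the scene. Friction and masses are not known exactly. Their poses are not given: they have to be found in the camera images.
- nut: The fan's spinner nut, about 150 g: an upright dark red eight-sided prism, 44 mm across its flats and 28 mm high, with a low dome on top (38 mm high in all). Origin: centre of its underside; z up along the thread axis. Its flats face along its x axis and every 45 degrees from there. It starts tight on the spindle, its underside about 0.5 mm above the hub's flat face.
- spindle (a point): Centre of the flat face of the blade's hub (58 mm across), 152 mm above the dresser, z up. From it rises the fixed spindle, 22 mm across its thread and 20 mm tall, hidden by the nut. The thread is coarse, 14 mm of lead per turn, right- or left-hand not known. While on it the nut rises and sinks with it and has about 1 mm of play: a stiff hand must rise along and stay on its axis.
- washer (a point): The springy rubber washer, 39 mm across, under the tight nut; this point is on the axis, 3 mm above the hub's face. The nut moves at 0.2 to 0.3 N m either way. The loosening way this fades to nothing within a sixth of a turn; a little under half a turn and 6 mm up it is off the thread. The wrong way it climbs past 0.4 N m within 40 degrees, then jams. A hand kept level feels up to 20 N up or down.
- fan: Desk fan, its head tilted to face straight up, front guard off: grey base 176 mm across, yoke with two knobs (along its y axis), rear guard with a black rim 244 mm across at 150 mm height, five pale blades below the hub's face. Only the spindle and nut stand above 154 mm. Origin: under the base, on the spindle's axis. It stands firmly; wooden pegs keep the blade from turning.
- tray: Wooden valet tray, 150 mm (x) by 200 mm (y), 22 mm high, walls and floor 6 mm thick, standing firmly. A ridge along x at y = +35 mm, 18 mm high, parts it: below that y lies the wide compartment lined with green felt (138 x 126 mm inside), beyond it the narrow one with small things. Origin: under its centre.
- tray_spot (a point): Middle of the green-lined compartment, on the felt, 7 mm above the dresser.
- tin: small round metal lip-balm tin, 39 mm across, 13 mm high, lying in the tray's narrow compartment; origin under its centre
- clip: black plastic guard clip with a steel screw, 45 x 14 x 8 mm (12 mm at the screw), lying in the tray's narrow compartment; origin under its centre
- remote: black remote control, 165 x 45 x 18 mm, lying on the dresser; origin under its centre
- screwdriver: red-handled screwdriver, 200 mm long, lying on the dresser; origin under its middle, tip towards +x
- ring_nut: grey plastic ring, 62 mm outside, 44 mm inside, 14 mm high (the ring that held the guard, already off), on the dresser; origin under its centre
Not all that is in view belongs to the job. There is more than one size of the nut; the job needs the smallest.

How it is judged:
On the way, in this order (a step that is already met when the one before it is completed fails the run):
1. the nut is unscrewed: it has climbed its thread, still on the spindle (z of nut in the frame of spindle between 0.0035 and 0.018 m and horizontal distance between nut and spindle below 0.004 m), for 0.05 s.
2. the nut is lifted clear above the spindle in the fingers (height (world z) of nut above 0.18 m and contact force between the fingers and nut above 2 N), for 0.05 s.
3. the nut stands on the tray's floor while the fingers still hold it (set down, not dropped) (z of nut in the frame of tray_spot below 0.003 m and horizontal distance between nut and tray_spot below 0.06 m and contact force between the fingers and nut above 1 N), for 0.05 s.
At the end, for the whole second after the job is handed in: The nut is off the fan and stands still and upright (dome up, within 7 degrees) with its base flat on the floor of the tray's green-lined compartment, let go (x of nut in the frame of tray between -0.07 and 0.07 m and y of nut in the frame of tray between -0.095 and 0.032 m and z of nut in the frame of tray below 0.009 m and angle between nut's own z axis and vertical below 0.12 rad and linear speed of nut below 0.02 m/s); the robot touches nothing.
It fails at once if the thread is forced: more than 200 N between the nut and the fan (over-tightening, pulling or shoving sideways) (contact force between nut and fan above 200 N).
It fails at once if the fingers press on the fan's blade, hub or guard with more than 15 N (contact force between the fingers and fan above 15 N).
It fails at once if the nut is banged or pressed down in the tray (more than 45 N) (contact force between nut and tray above 45 N).
It fails at once if something else is moved by more than 15 mm (distance of any of tin, clip, remote, screwdriver, ring_nut from where it was at the start of the episode above 0.015 m).
It also fails if it takes over 64 s, if anything falls off the work surface, if the arm or the gripper's body presses on something with over 40 N, if the wrist force passes 120 N, or if a joint passes its speed limit or range.

## Working session

There is one attempt and no reset: what is moved stays moved. The work goes in short steps, Python scripts to look and compute and a tool call to move; the robot and the scene stay as the last step left them, time stands still between calls to the robot, and variables do not carry over. Pictures are saved under pics/ and viewed, about 8 in all and at most 12, crops included, and the job is handed in when it is done.

Besides the shell and the picture viewer there is one more tool, called as a command line: name --argument value ..., lists and objects as JSON in quotes. play_rows: Moves the arm, as the interface text tells. Shifts and turns lie within -1 to 1; 1 stands for 0.3 m of shift or pi/2 rad of turn. Its arguments: {"type":"object","properties":{"rows":{"type":"array"},"force":{"type":"number"}},"required":["rows"]}

```bash
mkdir -p pics; ls; cat > h.py <<'E'
import numpy as np, cv2
from plant import ctrl, cams
from scipy.spatial.transform import Rotation as R
def snap(n,f):
    c=cams.read_camera(n); cv2.imwrite(f'pics/{f}.png',c['color'][:,:,::-1]); np.savez(f'pics/{f}.npz',**{k:np.array(v) for k,v in c.items()}); return c
def ray(c,u,v,z):
    V=np.array(c['view']); Rm=V[:3,:3]; t=V[:3,3]; o=-Rm.T@t
    d=Rm.T@np.array([(u-c['cx'])/c['fx'],(v-c['cy'])/c['fy'],1]); return o+d*(z-o[2])/d[2]
def proj(c,p):
    V=np.array(c['view']); q=V[:3,:3]@np.array(p)+V[:3,3]; return np.array([c['fx']*q[0]/q[2]+c['cx'],c['fy']*q[1]/q[2]+c['cy']])
E
python3 - <<'E'
from h import *
for n in('scene','top'):
    c=snap(n,n+'0'); V=c['view']; print(n,-V[:3,:3].T@V[:3,3],c['fx'])
print(ctrl.get_state())
E
```

```text
pics
scene [ 1.02769914 -0.51974589  1.07247924] 445.347565619245
top [0.42939599 0.01093104 1.44910104] 515.9948835297366
{'time': 0.1, 'qpos': array([-1.30501881e+00,  2.87099785e-01,  1.57808195e+00, -2.64997897e-05,
        1.27860424e+00, -1.49990970e-01]), 'dq': array([ 0.00026279, -0.00305256, -0.00178124, -0.0012645 ,  0.00098745,
        0.00041999]), 'joint_efforts': array([ 7.11001758e-04, -4.07299805e+01, -2.93699026e+01, -1.02775618e-04,
        3.42037354e-03, -1.03182478e-05]), 'eef_pos': array([ 0.27249062, -0.61687992,  0.23004256]), 'tcp_rot': array([ 0.38654629,  0.5930162 , -0.38552832,  0.59184599]), 'contact_force': array([ 0.18216623, -0.2489508 ,  0.44052272]), 'wrist_torque': array([ 0.01878846, -0.02320775,  0.04971937]), 'opening': 0.9953027437197604}
```

View pics/top0.png

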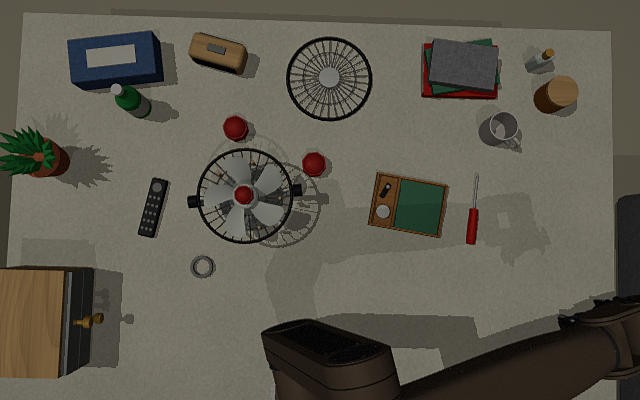

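View pics/scene0.png

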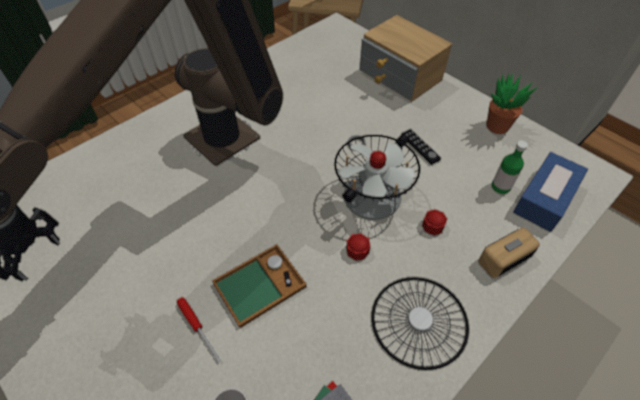

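Three red candidates in the top view: A at (243,195), on the fan hub; B at (235,128) and C at (313,164), both on the dresser and looking larger. A fits, since it sits on the fan's hub and looks smallest. I'll confirm it in an enlarged crop and measure.

```bash
python3 - <<'E'
from h import *
t=dict(np.load('pics/top0.npz')); s=dict(np.load('pics/scene0.npz'))
for n,c in(('top',t),('scene',s)):
    hsv=cv2.cvtColor(c['color'],cv2.COLOR_RGB2HSV); m=((hsv[...,0]<8)|(hsv[...,0]>172))&(hsv[...,1]>150)&(hsv[...,2]>50)
    k,l,st,ce=cv2.connectedComponentsWithStats(m.astype(np.uint8))
    for i in range(1,k):
        if st[i][4]>60: print(n,st[i],ce[i].round(1),ray(c,*ce[i],.17).round(3),ray(c,*ce[i],.02).round(3))
    g=(hsv[...,0]>60)&(hsv[...,0]<90)&(hsv[...,1]>80)
    k,l,st,ce=cv2.connectedComponentsWithStats(g.astype(np.uint8)); 
    for i in range(1,k):
        if st[i][4]>1000:
            r=cv2.minAreaRect(np.argwhere(l==i)[:,::-1].astype(np.float32)); b=cv2.boxPoints(r)
            print(n,'felt',r,ray(c,*r[0],.007).round(4)); print(np.array([ray(c,*p,.007)[:2] for p in b]).round(3).tolist())
a=cv2.resize(t['color'][110:260,180:340],None,fx=2.5,fy=2.5,interpolation=2)
b=cv2.resize(s['color'][120:270,310:470],None,fx=2.5,fy=2.5,interpolation=2)
cv2.imwrite('pics/crop1.png',np.hstack([a,b])[:,:,::-1])
E
```

```text
top [423  55   9  41 177] [425.7  81.3] [ 0.828 -0.27   0.17 ] [ 0.875 -0.303  0.02 ]
top [440  85  57  13 286] [473.4  93.1] [ 0.801 -0.392  0.17 ] [ 0.845 -0.439  0.02 ]
top [223 115  24  25 409] [234.1 127.1] [0.697 0.209 0.17 ] [0.729 0.233 0.02 ]
top [302 152  24  24 414] [313.1 163.6] [0.611 0.01  0.17 ] [0.632 0.009 0.02 ]
top [235 186  18  18 239] [242.8 194.4] [0.529 0.182 0.17 ] [0.541 0.202 0.02 ]
top [466 208  12  37 314] [471.5 226.2] [ 0.464 -0.389  0.17 ] [ 0.468 -0.436  0.02 ]
top felt ((418.260009765625, 206.82000732421875), (43.916378021240234, 47.85186004638672), 10.30484676361084) [ 0.5195 -0.2889  0.007 ]
[[0.463, -0.217], [0.596, -0.239], [0.577, -0.361], [0.444, -0.338]]
scene [371 152  14  16 193] [377.4 159.4] [0.53  0.176 0.17 ] [0.447 0.292 0.02 ]
scene [423 210  23  25 419] [434. 222.] [0.767 0.12  0.17 ] [0.724 0.226 0.02 ]
scene [347 234  23  26 462] [357.7 246.4] [ 0.685 -0.068  0.17 ] [0.628 0.007 0.02 ]
scene [178 298  24  33 304] [188.6 313.6] [ 0.55  -0.452  0.17 ] [ 0.471 -0.44   0.02 ]
scene felt ((248.5828094482422, 289.327880859375), (43.4781379699707, 47.814231872558594), 58.172550201416016) [ 0.516  -0.2887  0.007 ]
[[0.445, -0.339], [0.459, -0.213], [0.586, -0.24], [0.568, -0.358]]
```

View pics/crop1.png

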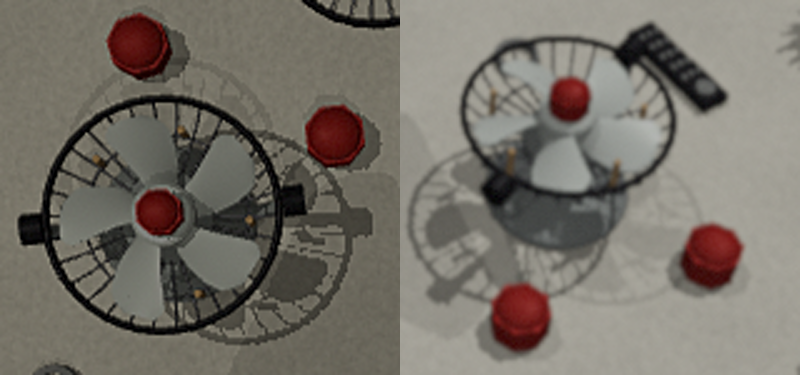

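The crop confirms A: the nut on the hub measures about 18 px, or 44 mm. B and C are about 24 px and stand on the dresser. Next I'll plan the approach.

```bash
cat >> h.py <<'E'
def plan(p,yaw=None,turn=None):
    """shift units/turn units to world p; yaw = world turn about +z in rad"""
    s=ctrl.get_state(); M=R.from_quat(s['tcp_rot']).as_matrix()
    print('M',M.round(3).tolist()); print('shift',(M.T@(np.array(p)-s['eef_pos'])/.3).round(4))
    if yaw is not None: print('turnx',round(-yaw/(np.pi/2),4), 'full', (M.T@np.array([0,0,yaw])/(np.pi/2)).round(4))
E
python3 - <<'E'
from h import *
plan([.529,.179,.29],1.0)
M=R.from_quat(ctrl.get_state()['tcp_rot']).as_matrix(); print('jaw yaw',np.degrees(np.arctan2(M[1,2],M[0,2])))
E
```

```text
M [[-0.001, 0.915, 0.404], [0.002, 0.404, -0.915], [-1.0, 0.0, -0.002]]
shift [-0.1948  1.8538 -2.082 ]
turnx -0.6366 full [-6.366e-01  2.000e-04 -1.400e-03]
jaw yaw -66.17776248813568
```

play_rows --rows '[[100, [-0.2, 0.15, -0.15], [0, 0, 0]], [100, [-0.2, 0.25, -0.28], [0, 0, 0]], [100, [-0.2, 0.35, -0.4], [0, 0, 0]], [100, [-0.2, 0.45, -0.5], [0, 0, 0]], [100, [-0.2, 0.55, -0.6], [0, 0, 0]], [100, [-0.2, 0.63, -0.7], [0, 0, 0]], [100, [-0.2, 0.71, -0.8], [0, 0, 0]], [100, [-0.2, 0.79, -0.9], [0, 0, 0]], [100, [-0.2, 0.87, -0.98], [0, 0, 0]], [100, [-0.2, 0.93, -1.0], [0, 0, 0]]]'

```text
time: 0.93
eef_pos: [0.4018, -0.2359, 0.291]
tcp_rot: [0.386, 0.592, -0.386, 0.592]
contact_force: [0.9, 0.1, 0.8]
opening: 1.001
```

play_rows --rows '[[100, [0, 0.1, -0.1], [0, 0, 0]], [100, [0, 0.2, -0.2], [-0.05, 0, 0]], [100, [0, 0.3, -0.3], [-0.1, 0, 0]], [100, [0, 0.4, -0.42], [-0.15, 0, 0]], [100, [0, 0.5, -0.53], [-0.22, 0, 0]], [100, [0, 0.58, -0.64], [-0.29, 0, 0]], [100, [0, 0.66, -0.74], [-0.36, 0, 0]], [100, [0, 0.74, -0.84], [-0.43, 0, 0]], [100, [0, 0.82, -0.94], [-0.5, 0, 0]], [100, [0, 0.85, -0.98], [-0.57, 0, 0]]]'

```text
time: 1.77
eef_pos: [0.5168, 0.1381, 0.2907]
tcp_rot: [0.089, 0.702, -0.088, 0.701]
contact_force: [-0.5, -0.2, 0.3]
opening: 0.999
```

```bash
python3 - <<'E'
from h import *
s=ctrl.get_state(); print(s['eef_pos'],s['qpos'],s['contact_force'],s['wrist_torque'])
plan([.529,.179,.29]); print('j6 to go deg (yaw -)',np.degrees(s['qpos'][5]))
E
```

```text
[0.51682698 0.13812973 0.29069789] [ 0.07053635 -0.06664751  1.85253744  0.00189414  1.35622785  0.32032329] [-0.47655281 -0.18067864  0.31482866] [ 0.01660601  0.03048342 -0.00107197]
M [[-0.001, 0.248, 0.969], [0.002, 0.969, -0.248], [-1.0, 0.002, -0.001]]
shift [0.0025 0.142  0.0056]
j6 to go deg (yaw -) 18.353172385210414
```

play_rows --rows '[[100, [0, 0.07, 0], [-0.07, 0, 0]], [100, [0, 0.14, 0.005], [-0.14, 0, 0]], [100, [0, 0.14, 0.005], [-0.2, 0, 0]], [100, [0, 0.14, 0.005], [-0.2, 0, 0]], [100, [0, 0.14, 0.005], [-0.2, 0, 0]], [100, [0, 0.14, 0.005], [-0.2, 0, 0]]]'

```text
time: 2.27
eef_pos: [0.5289, 0.1735, 0.2909]
tcp_rot: [-0.018, 0.707, 0.018, 0.707]
contact_force: [-0.1, -0.2, -0.1]
opening: 1.001
```

```bash
python3 - <<'E'
from h import *
s=ctrl.get_state(); print(s['eef_pos'],s['qpos'],s['contact_force'],s['wrist_torque'])
c=snap('wrist','w1'); V=c['view']; print('cam',-V[:3,:3].T@V[:3,3]); print(V[:3,:3].round(3).tolist(),c['fx'])
hsv=cv2.cvtColor(c['color'],cv2.COLOR_RGB2HSV); m=((hsv[...,0]<8)|(hsv[...,0]>172))&(hsv[...,1]>150)&(hsv[...,2]>40)
k,l,st,ce=cv2.connectedComponentsWithStats(m.astype(np.uint8))
for i in range(1,k):
    if st[i][4]>60: print(st[i],ce[i],ray(c,*ce[i],.17))
print('TCP proj',proj(c,[.529,.179,.17]))
E
```

```text
[0.52887723 0.17347216 0.29092089] [ 1.34724237e-01 -1.61503299e-02  1.80330618e+00 -1.51966021e-04
  1.35520210e+00  8.28236731e-02] [-0.078002   -0.17438815 -0.12308222] [-0.00710049  0.02872107  0.01370384]
cam [0.52496883 0.25156117 0.43291356]
[[0.999, 0.053, 0.001], [0.05, -0.951, 0.304], [0.017, -0.304, -0.953]] 327.7294447369007
[ 447   97   67   58 2769] [482.71144818 123.54062839] [0.65594826 0.23770225 0.17      ]
[ 290  158   55   59 2561] [316.96446701 186.89066771] [0.52888454 0.17953574 0.17      ]
[381 255  16  15 135] [388.28148148 261.71111111] [0.59631901 0.11352218 0.17      ]
[359 261  24  20 297] [369.93602694 269.5959596 ] [0.58070944 0.10475064 0.17      ]
[ 361  268   46   38 1030] [387.13300971 289.62815534] [0.59866508 0.0848553  0.17      ]
TCP proj [317.06939925 187.5185588 ]
```

View pics/w1.png

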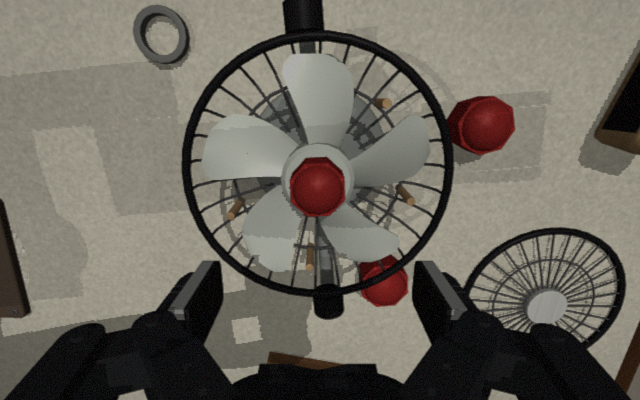

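The wrist view shows the fan nut at about (317,187) on the white hub, with the jaws at left (200,300) and right (435,300) and the two larger nuts elsewhere. I'll fit the prism silhouette to get its centre and yaw.

```bash
cat >> h.py <<'E'
from scipy.optimize import differential_evolution, minimize
def redmask(c,u0,v0,r):
    hsv=cv2.cvtColor(c['color'],cv2.COLOR_RGB2HSV); m=((hsv[...,0]<10)|(hsv[...,0]>170))&(hsv[...,1]>130)&(hsv[...,2]>25)
    b=np.zeros(m.shape,bool); b[v0-r:v0+r,u0-r:u0+r]=1
    return m&b
def sil(c,x,y,z,yaw,S=4):
    a=yaw+np.radians(22.5+45*np.arange(8)); rr=.022/np.cos(np.pi/8)
    P=[[x+rr*np.cos(t),y+rr*np.sin(t),z+h] for t in a for h in(0,.028)]+[[x+.012*np.cos(t),y+.012*np.sin(t),z+.037] for t in a]
    q=np.array([proj(c,p) for p in P],np.float32)
    H=cv2.convexHull(q); im=np.zeros((c['color'].shape[0]*S,c['color'].shape[1]*S),np.uint8)
    cv2.fillConvexPoly(im,((H+.5)*S).astype(np.int32),1); return cv2.resize(im.astype(np.float32),None,fx=1/S,fy=1/S,interpolation=cv2.INTER_AREA)
def fit(c,m,p0,z):
    f=lambda p:np.abs(sil(c,p[0],p[1],z,p[2])-m).sum()
    best=min((minimize(f,[p0[0],p0[1],y],method='Nelder-Mead',options=dict(initial_simplex=[[p0[0],p0[1],y],[p0[0]+.004,p0[1],y],[p0[0],p0[1]+.004,y],[p0[0],p0[1],y+.15]],maxiter=80)) for y in np.radians([-15,0,15])),key=lambda r:r.fun)
    return best.x,best.fun,m.sum()
E
python3 - <<'E'
from h import *
for f,u,v,r in(('w1',317,187,40),('top0',243,195,14),('scene0',377,159,14)):
    c=dict(np.load(f'pics/{f}.npz')); m=redmask(c,u,v,r); x,e,n=fit(c,m,(.529,.179),.1525); print(f,x[:2].round(4),np.degrees(x[2]).round(1),e.round(0),n)
c=dict(np.load('pics/w1.npz')); m=redmask(c,317,187,40)
for y in range(-24,24,6): print(y,sil(c,.529,.179,.1525,np.radians(y)).__sub__(m).__abs__().sum().round(),end=' ')
E
```

```text
w1 [0.529  0.1793] 6.3 122.0 2601
top0 [0.5287 0.1813] 2.1 26.0 273
scene0 [0.5259 0.1796] -8.0 68.0 202
-24 210.0 -18 232.0 -12 221.0 -6 191.0 0 150.0 6 134.0 12 163.0 18 192.0
```

play_rows --rows '[[100, [0.0, 0.021, 0.001], [-0.035, 0, 0]], [100, [0.08, 0.021, 0.001], [-0.035, 0, 0]], [100, [0.16, 0.021, 0.001], [-0.035, 0, 0]], [100, [0.24, 0.021, 0.001], [-0.035, 0, 0]], [100, [0.32, 0.021, 0.001], [-0.035, 0, 0]], [100, [0.38, 0.021, 0.001], [-0.035, 0, 0]], [100, [0.42, 0.021, 0.001], [-0.035, 0, 0]], [100, [0.443, 0.021, 0.001], [-0.035, 0, 0]], [100, [0.443, 0.021, 0.001], [-0.035, 0, 0]], [100, [0.443, 0.021, 0.001], [-0.035, 0, 0]]]'

```text
time: 3.15
eef_pos: [0.5296, 0.1801, 0.1591]
tcp_rot: [-0.038, 0.706, 0.038, 0.706]
contact_force: [-0.3, 0.3, 0.5]
opening: 0.998
```

```bash
python3 - <<'E'
from h import *
s=ctrl.get_state(); print(s['eef_pos'],s['qpos'],s['contact_force'],s['wrist_torque'])
plan([.5288,.1797,.158])
c=snap('wrist','w2')
m=redmask(c,320,200,110); x,e,n=fit(c,m,(.529,.179),.1525); print(x[:2].round(4),np.degrees(x[2]).round(1),e.round(0),n)
E
```

```text
[0.52958116 0.18005303 0.15912893] [1.46336566e-01 1.04032277e-01 1.92648056e+00 3.49943901e-05
 1.11007643e+00 3.75699988e-02] [-0.25937263  0.34233327  0.52803462] [ 0.06298966 -0.00898954 -0.00335575]
M [[0.001, -0.109, 0.994], [0.0, 0.994, 0.109], [-1.0, 0.0, 0.001]]
shift [ 0.0038 -0.0009 -0.0027]
[0.5288 0.1798] 6.9 1906.0 8124
```

View pics/w2.png

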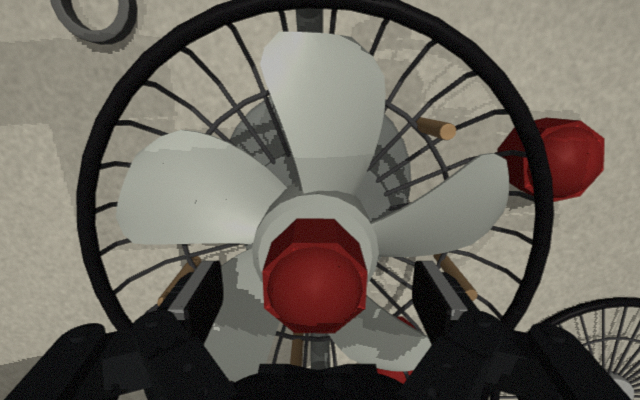

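The nut is at (315,275), midway between the pads (about 222 and 415). The refit agrees: (0.5288, 0.1798), yaw about 6–7°, and the jaw yaw is 6.3°. I'll close lightly.

play_rows --force 20 --rows '[[80, [0.003, -0.001, -0.0025], [0, 0, 0]], [70, [0.003, -0.001, -0.0025], [0, 0, 0]], [60, [0.003, -0.001, -0.0025], [0, 0, 0]], [55, [0.003, -0.001, -0.0025], [0, 0, 0]], [50, [0.003, -0.001, -0.0025], [0, 0, 0]], [45, [0.003, -0.001, -0.0025], [0, 0, 0]], [40, [0.003, -0.001, -0.0025], [0, 0, 0]], [40, [0.003, -0.001, -0.0025], [0, 0, 0]], [40, [0.003, -0.001, -0.0025], [0, 0, 0]], [40, [0.003, -0.001, -0.0025], [0, 0, 0]]]'

```text
time: 4.03
eef_pos: [0.5284, 0.1799, 0.158]
tcp_rot: [-0.039, 0.706, 0.039, 0.706]
contact_force: [-3.1, -0.2, 5.6]
opening: 0.511
```

```bash
cat >> h.py <<'E'
def st():
    s=ctrl.get_state(); M=R.from_quat(s['tcp_rot']).as_matrix()
    print('t',s['time'].__round__(2),'p',s['eef_pos'].round(4),'yaw',np.degrees(np.arctan2(M[1,2],M[0,2])).round(2),'j6',s['qpos'][5].round(3),'F',s['contact_force'].round(1),'T',s['wrist_torque'].round(3),'op',round(s['opening'],3),'tilt',M[2].round(3))
E
python3 -c "from h import *; st()"
```

```text
t 4.03 p [0.5284 0.1799 0.158 ] yaw 6.27 j6 0.037 F [-3.1 -0.2  5.6] T [-0.078  0.5   -0.035] op 0.511 tilt [-1.  0. -0.]
```

play_rows --force 60 --rows '[[40, [0, 0, 0], [0, 0, 0]], [40, [0, 0, 0], [0, 0, 0]], [40, [0, 0, 0], [0, 0, 0]], [40, [0, 0, 0], [-0.02, 0, 0]], [40, [0, 0, 0], [-0.04, 0, 0]], [40, [0, 0, 0], [-0.06, 0, 0]], [40, [0, 0, 0], [-0.08, 0, 0]], [40, [0, 0, 0], [-0.11, 0, 0]], [40, [0, 0, 0], [-0.11, 0, 0]]]'

```text
time: 4.78
eef_pos: [0.5286, 0.1799, 0.158]
tcp_rot: [-0.099, 0.7, 0.1, 0.7]
contact_force: [-2.0, -0.2, 4.8]
opening: 0.496
```

```bash
python3 -c "from h import *; st()"
```

```text
t 4.78 p [0.5286 0.1799 0.158 ] yaw 16.18 j6 -0.136 F [-2.  -0.2  4.8] T [-0.031  0.422 -0.152] op 0.496 tilt [-1.     0.     0.001]
```

play_rows --rows '[[40, [0, 0, 0], [-0.02, 0, 0]], [40, [0, 0, 0], [-0.04, 0, 0]], [40, [0, 0, 0], [-0.06, 0, 0]], [40, [0, 0, 0], [-0.08, 0, 0]], [40, [0, 0, 0], [-0.08, 0, 0]]]'

```text
time: 5.2
eef_pos: [0.5285, 0.1799, 0.1578]
tcp_rot: [-0.143, 0.692, 0.143, 0.693]
contact_force: [-2.5, 0.3, 4.6]
opening: 0.503
```

```bash
python3 -c "from h import *; st()"
```

```text
t 5.2 p [0.5285 0.1799 0.1578] yaw 23.29 j6 -0.261 F [-2.5  0.3  4.6] T [-0.004  0.346 -0.27 ] op 0.503 tilt [-1.     0.     0.001]
```

play_rows --rows '[[40, [0, 0, 0], [0.04, 0, 0]], [40, [0, 0, 0], [0.08, 0, 0]], [40, [0, 0, 0], [0.12, 0, 0]], [40, [0, 0, 0], [0.16, 0, 0]], [40, [0, 0, 0], [0.19, 0, 0]], [40, [0, 0, 0], [0.22, 0, 0]], [40, [0, 0, 0], [0.25, 0, 0]], [40, [0, 0, 0], [0.28, 0, 0]], [40, [0, 0, 0], [0.3, 0, 0]], [40, [0, 0, 0], [0.3, 0, 0]]]'

```text
time: 6.03
eef_pos: [0.5294, 0.18, 0.1586]
tcp_rot: [0.023, 0.706, -0.023, 0.708]
contact_force: [-1.0, 0.9, 6.8]
opening: 0.5
```

```bash
python3 -c "from h import *; st()"
```

```text
t 6.03 p [0.5294 0.18   0.1586] yaw -3.7 j6 0.211 F [-1.   0.9  6.8] T [-0.019  0.29   0.005] op 0.5 tilt [-1.     0.     0.003]
```

play_rows --rows '[[40, [0, 0, 0], [0.02, 0, 0]], [40, [0, 0, 0], [0.04, 0, 0]], [40, [0, 0, 0], [0.06, 0, 0]], [40, [0, 0, 0], [0.08, 0, 0]], [40, [0, 0, 0], [0.08, 0, 0]]]'

```text
time: 6.45
eef_pos: [0.5295, 0.1799, 0.1588]
tcp_rot: [0.067, 0.703, -0.067, 0.705]
contact_force: [-1.3, 0.4, 6.7]
opening: 0.501
```

```bash
python3 - <<'E'
from h import *
st()
E
```

```text
t 6.45 p [0.5295 0.1799 0.1588] yaw -10.91 j6 0.337 F [-1.3  0.4  6.7] T [ 0.     0.291 -0.017] op 0.501 tilt [-1.     0.001  0.003]
```

Anticlockwise, the torque climbs (0.15, then 0.27 N m) and the hand is drawn slightly down. Clockwise, the torque is about zero and the hand is lifted. So it looks left-handed, and clockwise loosens it. I'll continue gently clockwise, rising along with the nut.

play_rows --rows '[[40, [-0.002, 0, 0], [0.03, 0, 0]], [40, [-0.003, 0, 0], [0.06, 0, 0]], [40, [-0.0035, 0, 0], [0.09, 0, 0]], [40, [-0.004, 0, 0], [0.12, 0, 0]], [40, [-0.0045, 0, 0], [0.15, 0, 0]], [40, [-0.0045, 0, 0], [0.18, 0, 0]], [40, [-0.005, 0, 0], [0.21, 0, 0]], [40, [-0.005, 0, 0], [0.22, 0, 0]], [40, [-0.005, 0, 0], [0.22, 0, 0]]]'

```text
time: 7.2
eef_pos: [0.5292, 0.1796, 0.1593]
tcp_rot: [0.187, 0.681, -0.187, 0.683]
contact_force: [0.5, -1.7, 3.9]
opening: 0.499
```

```bash
python3 - <<'E'
from h import *
st()
c=snap('wrist','w3'); 
cv2.imwrite('pics/w3c.png',cv2.resize(c['color'][150:400,180:460],None,fx=2,fy=2)[:,:,::-1])
E
```

```text
t 7.2 p [0.5292 0.1796 0.1593] yaw -30.63 j6 0.681 F [ 0.5 -1.7  3.9] T [-0.192 -0.099 -0.076] op 0.499 tilt [-1.     0.001  0.002]
```

View pics/w3c.png

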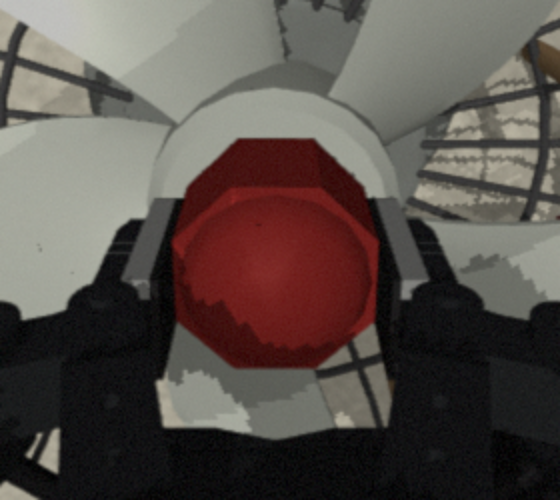

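The nut, at (275,275) in the crop, is square between the pads, so it turns with the jaws. It has risen about 1.3 mm in 37°, which matches the lead, and the torque is small. Clockwise loosens it, so I'll carry on.

play_rows --rows '[[40, [-0.0006, 0, 0], [0.04, 0, 0]], [40, [-0.001, 0, 0], [0.08, 0, 0]], [40, [-0.0015, 0, 0], [0.12, 0, 0]], [40, [-0.002, 0, 0], [0.16, 0, 0]], [40, [-0.0025, 0, 0], [0.2, 0, 0]], [40, [-0.003, 0, 0], [0.24, 0, 0]], [40, [-0.0035, 0, 0], [0.28, 0, 0]], [40, [-0.004, 0, 0], [0.32, 0, 0]], [40, [-0.0045, 0, 0], [0.35, 0, 0]], [40, [-0.0045, 0, 0], [0.35, 0, 0]]]'

```text
time: 8.08
eef_pos: [0.5287, 0.1798, 0.16]
tcp_rot: [0.365, 0.605, -0.365, 0.606]
contact_force: [1.9, -1.0, 1.0]
opening: 0.504
```

```bash
python3 -c "from h import *; st()"
```

```text
t 8.08 p [0.5287 0.1798 0.16  ] yaw -62.14 j6 1.231 F [ 1.9 -1.   1. ] T [-0.08  -0.252 -0.028] op 0.504 tilt [-1.     0.001  0.001]
```

play_rows --rows '[[40, [-0.0006, 0, 0], [0.04, 0, 0]], [40, [-0.001, 0, 0], [0.08, 0, 0]], [40, [-0.0015, 0, 0], [0.12, 0, 0]], [40, [-0.002, 0, 0], [0.16, 0, 0]], [40, [-0.0025, 0, 0], [0.2, 0, 0]], [40, [-0.003, 0, 0], [0.24, 0, 0]], [40, [-0.0035, 0, 0], [0.28, 0, 0]], [40, [-0.004, 0, 0], [0.32, 0, 0]], [40, [-0.0045, 0, 0], [0.35, 0, 0]], [40, [-0.0045, 0, 0], [0.35, 0, 0]]]'

```text
time: 8.92
eef_pos: [0.5285, 0.1796, 0.1612]
tcp_rot: [-0.515, -0.484, 0.515, -0.484]
contact_force: [1.8, -0.8, 0.8]
opening: 0.502
```

```bash
python3 -c "from h import *; st()"
```

```text
t 8.92 p [0.5285 0.1796 0.1612] yaw -93.58 j6 1.78 F [ 1.8 -0.8  0.8] T [-0.249 -0.307  0.072] op 0.502 tilt [-1.  0.  0.]
```

play_rows --rows '[[40, [-0.001, 0, 0], [0.04, 0, 0]], [40, [-0.002, 0, 0], [0.08, 0, 0]], [40, [-0.0028, 0, 0], [0.12, 0, 0]], [40, [-0.0034, 0, 0], [0.16, 0, 0]], [40, [-0.0039, 0, 0], [0.2, 0, 0]], [40, [-0.0044, 0, 0], [0.24, 0, 0]], [40, [-0.005, 0, 0], [0.28, 0, 0]], [40, [-0.0054, 0, 0], [0.32, 0, 0]], [40, [-0.0058, 0, 0], [0.35, 0, 0]], [40, [-0.0058, 0, 0], [0.35, 0, 0]]]'

```text
time: 9.75
eef_pos: [0.5282, 0.1797, 0.1626]
tcp_rot: [-0.627, -0.326, 0.627, -0.326]
contact_force: [2.2, -1.1, -1.4]
opening: 0.505
```

```bash
python3 -c "from h import *; st()"
```

```text
t 9.75 p [0.5282 0.1797 0.1626] yaw -125.05 j6 2.329 F [ 2.2 -1.1 -1.4] T [-0.14  -0.432 -0.058] op 0.505 tilt [-1. -0.  0.]
```

play_rows --rows '[[40, [-0.0005, 0, 0], [0.04, 0, 0]], [40, [-0.001, 0, 0], [0.08, 0, 0]], [40, [-0.0015, 0, 0], [0.12, 0, 0]], [40, [-0.002, 0, 0], [0.16, 0, 0]], [40, [-0.0025, 0, 0], [0.2, 0, 0]], [40, [-0.003, 0, 0], [0.24, 0, 0]], [40, [-0.0035, 0, 0], [0.28, 0, 0]], [40, [-0.0035, 0, 0], [0.28, 0, 0]]]'

```text
time: 10.42
eef_pos: [0.5282, 0.1796, 0.1637]
tcp_rot: [-0.683, -0.182, 0.684, -0.182]
contact_force: [2.3, -1.1, -1.7]
opening: 0.5
```

```bash
python3 -c "from h import *; st()"
```

```text
t 10.42 p [0.5282 0.1796 0.1637] yaw -150.23 j6 2.768 F [ 2.3 -1.1 -1.7] T [-0.169 -0.481  0.006] op 0.5 tilt [-1.  0.  0.]
```

Turned 156° and up about 6 mm. Now a gentle test lift of 1.5 mm.

play_rows --rows '[[40, [-0.001, 0, 0], [0, 0, 0]], [40, [-0.002, 0, 0], [0, 0, 0]], [40, [-0.003, 0, 0], [0, 0, 0]], [40, [-0.004, 0, 0], [0, 0, 0]], [40, [-0.005, 0, 0], [0, 0, 0]], [40, [-0.005, 0, 0], [0, 0, 0]]]'

```text
time: 10.92
eef_pos: [0.528, 0.1795, 0.1653]
tcp_rot: [-0.683, -0.181, 0.684, -0.181]
contact_force: [3.1, -2.9, -6.6]
opening: 0.502
```

```bash
python3 -c "from h import *; st()"
```

```text
t 10.92 p [0.528  0.1795 0.1653] yaw -150.3 j6 2.77 F [ 3.1 -2.9 -6.6] T [-0.469 -0.543 -0.029] op 0.502 tilt [-1.     0.     0.001]
```

It still holds lightly (about 5 N more), so the thread isn't quite out and j6 is near its limit. I'll ease back, let go, wind the hand back 90° and regrip.

play_rows --force 60 --rows '[[40, [0.002, 0, 0], [0, 0, 0]], [40, [0.004, 0, 0], [0, 0, 0]], [40, [0.004, 0, 0], [0, 0, 0]], [55, [0.004, 0, 0], [0, 0, 0]], [65, [0.004, 0, 0], [0, 0, 0]], [75, [0.004, 0, 0], [0, 0, 0]], [75, [0.004, 0, 0], [0, 0, 0]], [75, [0.004, 0, 0], [-0.07, 0, 0]], [75, [0.004, 0, 0], [-0.14, 0, 0]], [75, [0.004, 0, 0], [-0.21, 0, 0]]]'

```text
time: 11.75
eef_pos: [0.5283, 0.1802, 0.1651]
tcp_rot: [0.644, 0.293, -0.644, 0.292]
contact_force: [-0.5, -0.6, 0.1]
opening: 0.748
```

play_rows --rows '[[75, [0, 0, 0], [-0.07, 0, 0]], [75, [0, 0, 0], [-0.14, 0, 0]], [75, [0, 0, 0], [-0.21, 0, 0]], [75, [0, 0, 0], [-0.28, 0, 0]], [75, [0, 0, 0], [-0.35, 0, 0]], [75, [0, 0, 0], [-0.42, 0, 0]], [75, [0, 0, 0], [-0.49, 0, 0]], [75, [0, 0, 0], [-0.56, 0, 0]], [75, [0, 0, 0], [-0.63, 0, 0]], [75, [0, 0, 0], [-0.7, 0, 0]]]'

```text
time: 12.58
eef_pos: [0.5283, 0.1802, 0.1651]
tcp_rot: [0.396, 0.586, -0.396, 0.586]
contact_force: [-0.3, 0.5, 0.6]
opening: 0.75
```

play_rows --rows '[[75, [0, 0, 0], [-0.05, 0, 0]], [75, [0, 0, 0], [-0.09, 0, 0]], [75, [0, 0, 0], [-0.09, 0, 0]], [75, [0, 0, 0], [-0.09, 0, 0]]]'

```text
time: 12.92
eef_pos: [0.5284, 0.1801, 0.165]
tcp_rot: [0.356, 0.611, -0.356, 0.611]
contact_force: [0.8, 0.8, -0.1]
opening: 0.746
```

```bash
python3 - <<'E'
from h import *
st()
c=snap('wrist','w4'); m=redmask(c,318,270,72)
for z in(.1525,.156,.159,.162):
    x,e,n=fit(c,m,(.529,.18),z); print(z,x[:2].round(4),np.degrees(x[2]).round(1),e.round(0),n)
E
```

```text
t 12.92 p [0.5284 0.1801 0.165 ] yaw -60.42 j6 1.201 F [ 0.8  0.8 -0.1] T [ 0.036 -0.047 -0.019] op 0.746 tilt [-1.  0. -0.]
0.1525 [0.5264 0.1791] 29.5 335.0 9586
0.156 [0.5281 0.1799] 30.0 155.0 9586
0.159 [0.5294 0.1805] -14.9 555.0 9586
0.162 [0.5313 0.1813] 2.4 956.0 9586
```

View pics/w4.png

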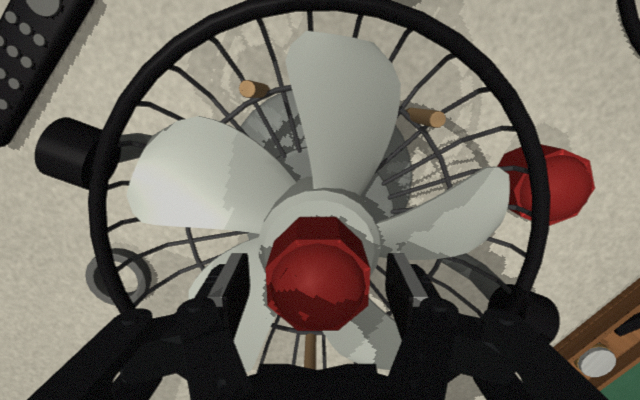

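The nut, at (318,273), still sits on the thread and is aligned with the jaws. The fit puts its underside at about 0.156 and its yaw at 30°, i.e. −60°. I'll lower 3 mm for a full-flat grip and turn on, rising along.

play_rows --force 60 --rows '[[75, [0.005, 0, 0], [0, 0, 0]], [75, [0.01, 0, 0], [0, 0, 0]], [65, [0.01, 0, 0], [0, 0, 0]], [60, [0.01, 0, 0], [0, 0, 0]], [55, [0.01, 0, 0], [0, 0, 0]], [50, [0.01, 0, 0], [0, 0, 0]], [45, [0.01, 0, 0], [0, 0, 0]], [40, [0.01, 0, 0], [0, 0, 0]], [40, [0.01, 0, 0], [0, 0, 0]], [40, [0.01, 0, 0], [0, 0, 0]]]'

```text
time: 13.8
eef_pos: [0.5285, 0.1798, 0.162]
tcp_rot: [0.355, 0.611, -0.355, 0.611]
contact_force: [-0.9, -0.4, 2.0]
opening: 0.503
```

```bash
python3 - <<'E'
from h import *
st()
for f,v,y0 in(('w2',275,(.1505,.1525,.1545)),('w4',270,(.1545,.1555,.1565,.1575))):
    c=dict(np.load(f'pics/{f}.npz')); m=redmask(c,318,v,72); m[:,:250]=0; m[:,385:]=0
    for z in y0: x,e,n=fit(c,m,(.529,.18),z); print(f,z,x[:2].round(4),np.degrees(x[2]).round(1),e.round(0))
E
```

```text
t 13.8 p [0.5285 0.1798 0.162 ] yaw -60.33 j6 1.199 F [-0.9 -0.4  2. ] T [-0.063  0.097  0.071] op 0.503 tilt [-1.  0.  0.]
w2 0.1505 [0.5289 0.1786] 5.9 92.0
w2 0.1525 [0.5289 0.1797] 5.2 330.0
w2 0.1545 [0.5287 0.1809] 12.0 634.0
w4 0.1545 [0.5273 0.1795] 30.1 124.0
w4 0.1555 [0.5278 0.1798] 30.6 129.0
w4 0.1565 [0.5284 0.18  ] 29.4 208.0
w4 0.1575 [0.5287 0.1803] 30.8 341.0
```

play_rows --rows '[[40, [-0.0005, 0, 0], [0.04, 0, 0]], [40, [-0.001, 0, 0], [0.08, 0, 0]], [40, [-0.0015, 0, 0], [0.12, 0, 0]], [40, [-0.002, 0, 0], [0.16, 0, 0]], [40, [-0.0025, 0, 0], [0.2, 0, 0]], [40, [-0.003, 0, 0], [0.24, 0, 0]], [40, [-0.0035, 0, 0], [0.28, 0, 0]], [40, [-0.004, 0, 0], [0.32, 0, 0]], [40, [-0.0045, 0, 0], [0.35, 0, 0]], [40, [-0.0045, 0, 0], [0.35, 0, 0]]]'

```text
time: 14.63
eef_pos: [0.5285, 0.18, 0.1633]
tcp_rot: [0.508, 0.492, -0.508, 0.492]
contact_force: [0.0, -0.3, 0.6]
opening: 0.502
```

```bash
python3 -c "from h import *; st()"
```

```text
t 14.63 p [0.5285 0.18   0.1633] yaw -91.87 j6 1.75 F [ 0.  -0.3  0.6] T [ 0.018 -0.005  0.005] op 0.502 tilt [-1.  0. -0.]
```

play_rows --rows '[[40, [-0.0005, 0, 0], [0.04, 0, 0]], [40, [-0.001, 0, 0], [0.08, 0, 0]], [40, [-0.0015, 0, 0], [0.12, 0, 0]], [40, [-0.002, 0, 0], [0.16, 0, 0]], [40, [-0.0025, 0, 0], [0.2, 0, 0]], [40, [-0.003, 0, 0], [0.24, 0, 0]], [40, [-0.0035, 0, 0], [0.28, 0, 0]], [40, [-0.004, 0, 0], [0.32, 0, 0]], [40, [-0.0045, 0, 0], [0.35, 0, 0]], [40, [-0.0045, 0, 0], [0.35, 0, 0]]]'

```text
time: 15.47
eef_pos: [0.5286, 0.1799, 0.1645]
tcp_rot: [0.623, 0.336, -0.622, 0.336]
contact_force: [1.7, 0.4, 0.4]
opening: 0.499
```

```bash
python3 -c "from h import *; st()"
```

```text
t 15.47 p [0.5286 0.1799 0.1645] yaw -123.3 j6 2.298 F [1.7 0.4 0.4] T [ 0.016 -0.142  0.002] op 0.499 tilt [-1.     0.001 -0.001]
```

Torque is nil. Another gentle test lift, 2 mm.

play_rows --rows '[[40, [-0.001, 0, 0], [0, 0, 0]], [40, [-0.002, 0, 0], [0, 0, 0]], [40, [-0.003, 0, 0], [0, 0, 0]], [40, [-0.004, 0, 0], [0, 0, 0]], [40, [-0.0055, 0, 0], [0, 0, 0]], [40, [-0.007, 0, 0], [0, 0, 0]], [40, [-0.007, 0, 0], [0, 0, 0]]]'

```text
time: 16.05
eef_pos: [0.5282, 0.1798, 0.1665]
tcp_rot: [-0.622, -0.336, 0.623, -0.336]
contact_force: [-0.3, 0.0, -2.0]
opening: 0.501
```

```bash
python3 -c "from h import *; st()"
```

```text
t 16.05 p [0.5282 0.1798 0.1665] yaw -123.32 j6 2.299 F [-0.3  0.  -2. ] T [ 0.063  0.016 -0.057] op 0.501 tilt [-1. -0.  0.]
```

Only about the nut's own weight, so it is off the thread. Lifting straight up, slowly at first.

play_rows --rows '[[40, [-0.006, 0, 0], [0, 0, 0]], [40, [-0.012, 0, 0], [0, 0, 0]], [40, [-0.018, 0, 0], [0, 0, 0]], [40, [-0.024, 0, 0], [0, 0, 0]]]'

```text
time: 16.38
eef_pos: [0.5284, 0.1798, 0.1741]
tcp_rot: [0.622, 0.336, -0.622, 0.336]
contact_force: [-0.2, -0.2, -2.1]
opening: 0.501
```

```bash
python3 -c "from h import *; st()"
```

```text
t 16.38 p [0.5284 0.1798 0.1741] yaw -123.32 j6 2.299 F [-0.2 -0.2 -2.1] T [ 0.005 -0.     0.033] op 0.501 tilt [-1.  0. -0.]
```

play_rows --rows '[[40, [-0.02, 0, 0], [0, 0, 0]], [40, [-0.05, 0, 0], [0, 0, 0]], [40, [-0.09, 0, 0], [0, 0, 0]], [40, [-0.14, 0, 0], [0, 0, 0]], [40, [-0.19, 0, 0], [0, 0, 0]], [40, [-0.23, 0, 0], [0, 0, 0]], [40, [-0.25, 0, 0], [0, 0, 0]], [40, [-0.25, 0, 0], [0, 0, 0]], [40, [-0.25, 0, 0], [0, 0, 0]]]'

```text
time: 17.13
eef_pos: [0.5284, 0.1798, 0.2491]
tcp_rot: [0.623, 0.336, -0.622, 0.336]
contact_force: [0.8, -0.7, -1.3]
opening: 0.505
```

```bash
python3 - <<'E'
from h import *
st()
c=snap('wrist','w5')
plan([.518,-.289,.247])
cv2.imwrite('pics/w5c.png',c['color'][100:400,130:510,::-1])
for f in('top0','scene0'):
    c=dict(np.load(f'pics/{f}.npz')); print(f,[ (p,ray(c,*p,z)[:2].round(4)) for p,z in []])
E
```

```text
t 17.13 p [0.5284 0.1798 0.2491] yaw -123.33 j6 2.299 F [ 0.8 -0.7 -1.3] T [ 0.037 -0.012 -0.013] op 0.505 tilt [-1.  0. -0.]
M [[-0.001, 0.836, -0.549], [-0.0, -0.549, -0.836], [-1.0, -0.001, 0.001]]
shift [0.0043 0.8307 1.3239]
top0 []
scene0 []
```

View pics/w5c.png

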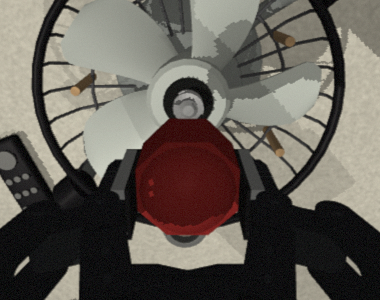

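The nut is in the jaws (crop 187,185), with the bare spindle and washer behind it at (187,105). On to the tray.

play_rows --rows '[[40, [0, 0.03, 0.04], [0, 0, 0]], [40, [0, 0.07, 0.11], [0, 0, 0]], [40, [0, 0.12, 0.19], [0, 0, 0]], [40, [0, 0.18, 0.28], [0, 0, 0]], [40, [0, 0.23, 0.37], [0, 0, 0]], [40, [0, 0.29, 0.46], [0, 0, 0]], [40, [0, 0.34, 0.55], [0, 0, 0]], [40, [0, 0.4, 0.64], [0, 0, 0]], [40, [0, 0.45, 0.72], [0, 0, 0]], [40, [0, 0.5, 0.8], [0, 0, 0]]]'

```text
time: 18.02
eef_pos: [0.5209, -0.1045, 0.2473]
tcp_rot: [-0.622, -0.336, 0.623, -0.335]
contact_force: [0.6, -0.4, -2.0]
opening: 0.5
```

play_rows --rows '[[40, [0, 0.06, 0.09], [-0.03, 0, 0]], [40, [0, 0.11, 0.18], [-0.06, 0, 0]], [40, [0, 0.17, 0.27], [-0.1, 0, 0]], [40, [0, 0.22, 0.35], [-0.14, 0, 0]], [40, [0, 0.26, 0.42], [-0.18, 0, 0]], [40, [0, 0.3, 0.48], [-0.22, 0, 0]], [40, [0, 0.32, 0.51], [-0.25, 0, 0]], [40, [0, 0.33, 0.525], [-0.27, 0, 0]], [40, [0, 0.33, 0.525], [-0.27, 0, 0]], [40, [0, 0.33, 0.525], [-0.27, 0, 0]]]'

```text
time: 18.85
eef_pos: [0.5175, -0.2889, 0.2474]
tcp_rot: [-0.538, -0.46, 0.538, -0.458]
contact_force: [0.1, 0.4, -2.5]
opening: 0.504
```

```bash
python3 - <<'E'
from h import *
st(); plan([.518,-.289,.05])
c=snap('wrist','w6')
hsv=cv2.cvtColor(c['color'],cv2.COLOR_RGB2HSV); g=((hsv[...,0]>60)&(hsv[...,0]<90)&(hsv[...,1]>80)).astype(np.uint8)
b=cv2.boxPoints(cv2.minAreaRect(np.argwhere(g)[:,::-1].astype(np.float32))); print(np.array([ray(c,*p,.007)[:2] for p in b]).round(3).tolist())
E
```

```text
t 18.85 p [ 0.5175 -0.2889  0.2474] yaw -99.11 j6 1.049 F [ 0.1  0.4 -2.5] T [-0.023 -0.001  0.022] op 0.504 tilt [-1.    -0.002 -0.002]
M [[-0.002, 0.987, -0.158], [0.002, -0.158, -0.987], [-1.0, -0.002, -0.002]]
shift [0.6579 0.0032 0.001 ]
[[0.224, 0.171], [0.634, -0.004], [0.539, -0.602], [0.097, -0.642]]
```

View pics/w6.png

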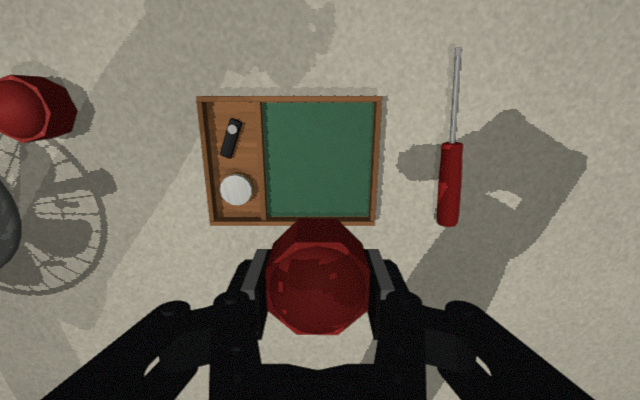

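The nut is at (318,280). The green felt spans (265–377, 100–218), with the clip (231,138) and tin (236,190) in the narrow part at left. I'll check the felt centre and descend.

```bash
python3 - <<'E'
from h import *
c=dict(np.load('pics/w6.npz')); q=np.array([ray(c,*p,.007)[:2] for p in((265,100),(377,102),(372,217),(267,218))]); print(q.round(3).tolist(),q.mean(0))
E
```

```text
[[0.599, -0.242], [0.578, -0.365], [0.442, -0.345], [0.461, -0.216]] [ 0.52000942 -0.29199623]
```

play_rows --rows '[[40, [0.08, 0, 0], [0, 0, 0]], [40, [0.18, 0, 0], [0, 0, 0]], [40, [0.28, 0, 0], [0, 0, 0]], [40, [0.38, 0, 0], [0, 0, 0]], [40, [0.48, 0.001, 0], [0, 0, 0]], [40, [0.56, 0.002, 0], [0, 0, 0]], [40, [0.63, 0.002, 0], [0, 0, 0]], [40, [0.68, 0.002, 0], [0, 0, 0]], [40, [0.7, 0.002, 0], [0, 0, 0]], [40, [0.7, 0.002, 0], [0, 0, 0]]]'

```text
time: 19.73
eef_pos: [0.5175, -0.2875, 0.0367]
tcp_rot: [-0.537, -0.461, 0.538, -0.458]
contact_force: [0.2, -0.2, -1.6]
opening: 0.503
```

play_rows --rows '[[40, [0.01, 0, 0], [0, 0, 0]], [40, [0.02, 0, 0], [0, 0, 0]], [40, [0.03, 0, 0], [0, 0, 0]], [40, [0.038, 0, 0], [0, 0, 0]], [40, [0.044, 0, 0], [0, 0, 0]], [40, [0.05, 0, 0], [0, 0, 0]], [40, [0.05, 0, 0], [0, 0, 0]]]'

```text
time: 20.32
eef_pos: [0.5184, -0.2891, 0.0235]
tcp_rot: [-0.538, -0.459, 0.538, -0.459]
contact_force: [-0.4, -0.2, -1.5]
opening: 0.502
```

```bash
python3 -c "from h import *; st()"
```

```text
t 20.32 p [ 0.5184 -0.2891  0.0235] yaw -99.03 j6 1.049 F [-0.4 -0.2 -1.5] T [-0.016 -0.011  0.052] op 0.502 tilt [-1. -0. -0.]
```

play_rows --rows '[[40, [0.005, 0, 0], [0, 0, 0]], [40, [0.01, 0, 0], [0, 0, 0]], [40, [0.015, 0, 0], [0, 0, 0]], [40, [0.02, 0, 0], [0, 0, 0]], [40, [0.024, 0, 0], [0, 0, 0]], [40, [0.028, 0, 0], [0, 0, 0]], [40, [0.028, 0, 0], [0, 0, 0]]]'

```text
time: 20.9
eef_pos: [0.5184, -0.2891, 0.015]
tcp_rot: [-0.538, -0.459, 0.538, -0.459]
contact_force: [-0.4, -0.4, -0.4]
opening: 0.503
```

play_rows --rows '[[40, [0.002, 0, 0], [0, 0, 0]], [40, [0.004, 0, 0], [0, 0, 0]], [40, [0.005, 0, 0], [0, 0, 0]], [40, [0.005, 0, 0], [0, 0, 0]]]'

```text
time: 21.23
eef_pos: [0.5186, -0.2892, 0.0138]
tcp_rot: [0.538, 0.459, -0.538, 0.459]
contact_force: [-0.2, -0.2, -1.3]
opening: 0.499
```

play_rows --rows '[[40, [0.002, 0, 0], [0, 0, 0]], [40, [0.004, 0, 0], [0, 0, 0]], [40, [0.005, 0, 0], [0, 0, 0]], [40, [0.005, 0, 0], [0, 0, 0]]]'

```text
time: 21.57
eef_pos: [0.5186, -0.2892, 0.0123]
tcp_rot: [-0.538, -0.459, 0.538, -0.459]
contact_force: [-0.8, -0.3, -1.5]
opening: 0.5
```

play_rows --rows '[[40, [0.002, 0, 0], [0, 0, 0]], [40, [0.003, 0, 0], [0, 0, 0]], [40, [0.003, 0, 0], [0, 0, 0]]]'

```text
time: 21.82
eef_pos: [0.5186, -0.2891, 0.0114]
tcp_rot: [-0.538, -0.459, 0.538, -0.459]
contact_force: [-1.0, -0.2, -2.1]
opening: 0.504
```

play_rows --rows '[[40, [0.002, 0, 0], [0, 0, 0]], [40, [0.003, 0, 0], [0, 0, 0]], [40, [0.003, 0, 0], [0, 0, 0]]]'

```text
time: 22.07
eef_pos: [0.5187, -0.2893, 0.0108]
tcp_rot: [0.538, 0.459, -0.538, 0.459]
contact_force: [-1.1, 0.7, 0.3]
opening: 0.496
```

```bash
python3 -c "from h import *; st()"
```

```text
t 22.07 p [ 0.5187 -0.2893  0.0108] yaw -99.03 j6 1.049 F [-1.1  0.7  0.3] T [0.04  0.063 0.014] op 0.496 tilt [-1.  0.  0.]
```

play_rows --rows '[[40, [0.001, 0, 0], [0, 0, 0]], [40, [0.002, 0, 0], [0, 0, 0]], [40, [0.002, 0, 0], [0, 0, 0]], [40, [0.002, 0, 0], [0, 0, 0]]]'

```text
time: 22.4
eef_pos: [0.5187, -0.2893, 0.0107]
tcp_rot: [-0.538, -0.459, 0.538, -0.459]
contact_force: [-2.7, 1.3, 5.5]
opening: 0.501
```

The nut is seated, with about 7 N on the felt. Ease the grip, open and rise.

play_rows --force 20 --rows '[[40, [0, 0, 0], [0, 0, 0]], [40, [-0.001, 0, 0], [0, 0, 0]], [50, [-0.001, 0, 0], [0, 0, 0]], [54, [-0.001, 0, 0], [0, 0, 0]], [58, [-0.001, 0, 0], [0, 0, 0]], [64, [-0.001, 0, 0], [0, 0, 0]], [70, [-0.001, 0, 0], [0, 0, 0]], [74, [-0.001, 0, 0], [0, 0, 0]], [74, [-0.001, 0, 0], [0, 0, 0]], [74, [-0.001, 0, 0], [0, 0, 0]]]'

```text
time: 23.23
eef_pos: [0.5186, -0.2892, 0.0102]
tcp_rot: [0.538, 0.459, -0.538, 0.459]
contact_force: [0.2, 0.6, 0.1]
opening: 0.737
```

play_rows --rows '[[74, [-0.03, 0, 0], [0, 0, 0]], [74, [-0.08, 0, 0], [0, 0, 0]], [74, [-0.15, 0, 0], [0, 0, 0]], [74, [-0.23, 0, 0], [0, 0, 0]], [74, [-0.32, 0, 0], [0, 0, 0]], [74, [-0.42, 0, 0], [0, 0, 0]], [74, [-0.52, 0, 0], [0, 0, 0]], [74, [-0.6, 0, 0], [0, 0, 0]], [74, [-0.6, 0, 0], [0, 0, 0]], [74, [-0.6, 0, 0], [0, 0, 0]]]'

```text
time: 24.07
eef_pos: [0.5195, -0.2899, 0.193]
tcp_rot: [0.538, 0.457, -0.537, 0.461]
contact_force: [-0.2, -0.3, -0.7]
opening: 0.744
```

```bash
python3 - <<'E'
from h import *
st(); c=snap('wrist','w7'); m=redmask(c,320,170,75)
p=ray(c,*np.argwhere(m)[:,::-1].mean(0),.025); print(p)
for z in(.005,.007,.012): x,e,n=fit(c,m,p[:2],z); print(z,x[:2].round(4),np.degrees(x[2]).round(1),e.round(0),n)
E
```

```text
t 24.07 p [ 0.5195 -0.2899  0.193 ] yaw -99.02 j6 1.049 F [-0.2 -0.3 -0.7] T [ 0.033 -0.026 -0.043] op 0.744 tilt [-1.     0.004  0.003]
[ 0.51954385 -0.28913029  0.025     ]
0.005 [ 0.5191 -0.289 ] -8.1 54.0 1901
0.007 [ 0.5194 -0.2891] -10.5 77.0 1901
0.012 [ 0.5203 -0.2895] -13.0 140.0 1901
```

View pics/w7.png

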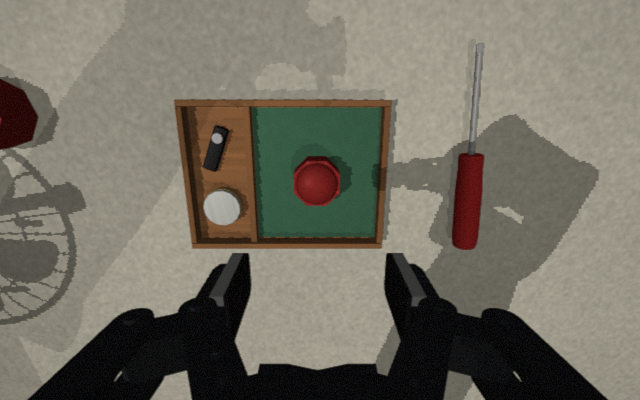

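The nut stands upright in the middle of the green felt at (317,181). The tin, clip and screwdriver look undisturbed and the hand is clear of everything. Handing in.

```bash
python3 -c "from h import *; print(ctrl.sign_off())"
```

```text
the job is handed in; nothing more can be done
None
```

The red nut is off the fan and standing upright, dome up, in the middle of the tray's green-lined part. I handed the job in at about 24 s of the 64 s allowed; no verdict is reported.

- **Which way it undoes:** It has a left-hand thread, so clockwise loosens it. Turned lightly anticlockwise, the torque rose to about 0.27 N m. Clockwise, it stayed near zero and the nut climbed.
- **A snag on the way:** After about 156° of turning, a first gentle test lift still met about 5 N of resistance. I let go, wound the hand back and regripped, then turned another 63°. The second test lift showed only the nut's own weight. I suspect the nut slipped one flat in the jaws early on, which would explain the extra turn.
- **Last checks:**
  - **Seating:** The nut was set down with about 7 N while still held. The final wrist picture puts it at (0.519, −0.289), about 1 mm from my estimate of the compartment's middle.
  - **Nothing pressing:** The hand is 0.19 m above the dresser and feels no load.
  - **Other things:** The tin, clip and screwdriver look unmoved in that picture. The remote and ring weren't in view, but the hand never went near them.
- **Disagreement:** The camera estimate of the nut's height read about 2 mm low throughout. I relied on the felt force instead.

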